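Turn the cup warmer to its marker and put the mug back handle-first to the front

ROBOT

A 7-joint arm with a two-finger parallel gripper is mounted at the origin on the work surface; the furniture and walls round the work are solid. World frame = base frame: x ahead of the robot, y to its left, z up, the work surface at z = 0. Lengths are in m, angles in rad, forces in N, time in s.
With the tool pointing down it reaches from about 0.4 to 0.85 m from the base axis. Payload 10.4 kg.
Tool frame: the origin (TCP) lies at the very end of the fingers, on their centre line; the grasp point (between the pads) lies 19 mm behind it; z points along the fingers, y is the line along which they close (so a half turn about z gives the same grasp; the last joint's range is limited). The gripper opens to 87 mm and grips with 3 to 60 N. Pads are 19 mm wide; open, the fingers measure 117 mm over their backs; the gripper's body (75 mm by 190 mm) begins 51 mm behind the grasp point.
Start: joints at [1.304, 0.332, -0.065, 1.46, 0.022, 1.35, -0.088], TCP at [0.151, -0.607, 0.223] pointing down, gripper open.
Joint ranges: [-2.6, 2.6], [-0.5, 2.12], [-1.47, 1.34], [0.16, 2.42], [-1.27, 4.41], [0.06, 2.06], [-2.6, 2.6]. Speed limits (rad/s): [2.22, 2.22, 2.79, 2.79, 3.14, 3.14, 3.14].

INTERFACE

Orientations are given as a unit quaternion [x, y, z, w].
In Python, from bench import read_state, cams, workorder gives the robot as it stands.
- The arm moves only by the shell command python3 -m crank 'ROWS' [FORCE]. ROWS is text: rows parted by semicolons, each of 5 numbers parted by spaces: the shift along the tool's x, y, z scaled (see below), then the turn about the tool's z scaled (see below), then the opening, from -1 (shut) to 1 (fully open). In form: dx dy dz yaw jaw; .... A call has 1 to 10 rows; each row shifts and turns the commanded pose from where the row before left it, along the tool's axes as they then stand; what a row does not reach is not made up. The controller multiplies each number of a shift by 200 mm and each number of a turn by 90 degrees. A row lasts 1/10 s, in which the tool goes at most 50 mm and 8.59 degrees, less where a joint would pass 70% of its speed; a pose out of reach is approached as far as the arm can. A call with a number of a shift or a turn outside -1 to 1 is refused whole. A call with a gripper value outside its range is refused whole. The fingers move at their own pace and stop on an object; FORCE is the grip in N (left out, the last holds). Time passes only in rows, so rows that do not move let the fingers close. It gives the time, the measured TCP pose, the force, the opening and the grip force at its end, in the units of the state.
- read_state(): the state, without advancing time (a new reading comes with each control period).
- cams.camera(name): name is "scene" or "side" or "wrist"; returns a dict with "img" (400x640x3 uint8, blue, green, red), "K" (3x3 intrinsics, pixels), "xyz" and "attitude" of the camera in the world; the wrist camera has in their place "mount" (4x4, takes a point from camera to tool coordinates, whose origin is the TCP and whose axes are the flange's). Camera axes: x right, y down, z forward; pixel columns grow to the right and rows downward; lengths in m; the calibration is good to about 2 mm. A picture is of the moment at which its call begins: read the wrist's pose just before it. There is no depth.
- workorder.close_job(): hands the job in; it is judged then, once.
The state is a dict: "time": time; "joint_positions": joint angles; "joint_vel": joint speeds; "joint_torque": joint torques, N m; "ee_pos": TCP position; "eef_rot": TCP orientation; "ft_force": force on the tool from outside, world axes, zero at the start; "torque": the same for the moment, N m; "width": finger opening in m; "grip_force": force on a finger pad.
Only numpy, scipy, OpenCV 4.12 (cv2) and the standard library are available. Lean on these libraries where they do the work, as an engineer would, in place of code of your own. Each camera call takes 0.05 s, during which the arm holds its last target. There are 200 camera calls.

TASK

The white mug stands on the cup warmer with its handle in the way of the dimmer lever. Lift it off and stand it on the cork coaster, then swing the lever until its black pointer stands over the red marker on the dial. With the lever set, put the mug back upright on the middle of the hot plate, now with its handle pointing straight out to the front of the warmer (the side with the small green lamp); set the mug down without dropping it and leave the jars and the dropper bottle where they stand.

Things in the scene. Friction and masses are not known exactly. Their poses are not given: they have to be found in the camera images.
- warmer: cup warmer, fixed: white housing 136 x 226 mm, top at z 32 mm. Origin on the table under the middle of the round dark hot plate (diameter 100 mm, top at z 40 mm). Its front (-x axis) carries a small green lamp. On its right (-y) stands a grey turret, radius 18 mm, axis 110 mm from the plate's middle, with lever and dial on it.
- plate (a point): middle of the hot plate's top; axes as the warmer's. A blue curved draught shield (inner radius 55 mm, top 135 mm over the table) stands round the plate's left, back and right-back, from 65 deg right of +x to 139 deg left of +x; only the front and the lever side are open. Between shield and mug are about 11 mm, too little for a finger.
- lever (a joint): dimmer lever on the turret's vertical axis. 0 rad: stop, the arm points to the plate but 32 deg towards the warmer's front; grows as the arm swings to the back, clockwise from above, to 1.345 rad. Friction holds it (about 2 N at the knob). Steel arm at z 119 mm, radius 5 mm. The mug's handle blocks it from about 0.3 rad on.
- lever_knob (a point): top middle of the black upright knob on the lever arm: diameter 16 mm, from z 113 to 152 mm (this point 150 mm), 50 mm from the turret's axis
- lever_pointer (a point): tip of the lever's black pointer, on the turret's far side from the knob, 46 mm from the turret's axis, just above the white dial
- marker_tip (a point): the red marker's inner end at the dial's rim, 46 mm from the turret's axis; fixed, but at a different angle each time. The lever is set when lever_pointer stands over this point
- mug_axis (a point): middle of the underside of the white mug: outer diameter 88 mm, height 110 mm, wall about 4 mm (pinch it across the rim), about 0.25 kg, open and empty. Axes as the mug's: z up, the handle towards -y
- mug_handle (a point): top of the mug's handle, 66 mm from the mug's axis towards its -y, 91 mm above its underside. The handle is 8 mm thick and reaches 39 to 80 mm from the mug's axis, 18 to 91 mm above the underside; pinch it across its thickness from above, deep and firmly, for the mug hangs out to one side
- mug: the mug itself; origin on its underside, 18 mm from its axis towards the handle (-y)
- coaster: cork disc, fixed, diameter 112 mm, 5 mm thick; origin on the table under its middle
- glitter_gold: jar of gold glitter with black lid, diameter 44 mm, 47 mm high, origin under its middle; leave it
- glitter_pink: jar of pink glitter with white lid, diameter 44 mm, 47 mm high, origin under its middle; leave it
- dropper_rose: white dropper bottle with rose label, diameter 24 mm, 70 mm high, origin under its middle; leave it

How it is judged:
By the outcome, as a careful person would: the job done as asked, in the order asked, and still so for the second after the job is handed in, with the robot touching nothing.
It also fails if it takes over 72 s, if anything falls off the work surface, if the arm or the gripper's body presses on something with over 40 N, if the wrist force passes 120 N, or if a joint passes its speed limit or range.

## Working session

There is one attempt and no reset: what is moved stays moved. The work goes in short steps, Python scripts to look and compute and a shell command to move; the robot and the scene stay as the last step left them, time stands still between calls to the robot, and variables do not carry over. Pictures are saved under pics/ and viewed, at most 10 in all, crops included, and the job is handed in when it is done.

```bash
mkdir -p pics; ls
python3 - <<'E'
from bench import read_state,cams
import cv2,numpy as np
s=read_state();print(s['time'],s['ee_pos'],s['eef_rot'],s['width'])
for n in('scene','side'):
    c=cams.camera(n);cv2.imwrite(f'pics/{n}0.png',c['img']);print(n,c['K'].tolist() if hasattr(c['K'],'tolist') else c['K'],c['xyz'],c['attitude'])
c=cams.camera('wrist');print(np.array(c['mount']).round(4).tolist())
E
```

```text
pics
0.0 [ 0.15078092 -0.60613649  0.22173939] [ 9.92577808e-01  1.21609104e-01 -1.16769539e-04 -7.12591877e-04] 0.08692825713151701
scene [[382.9354152029069, 0.0, 320.5842134431807], [0.0, 382.9354152029069, 208.40154915824348], [0.0, 0.0, 1.0]] [0.10248659 0.4181081  0.59812286] [-0.25473964  0.84972015 -0.44531796  0.12155369]
side [[454.841658611678, 0.0, 322.93424779405296], [0.0, 454.841658611678, 198.77923781149127], [0.0, 0.0, 1.0]] [0.3818509  0.53345057 0.65288566] [-0.05726876  0.89440969 -0.4427132   0.02750677]
[[0.0004, -0.9642, -0.2653, 0.0725], [1.0, 0.0004, 0.0, 0.0007], [0.0001, -0.2653, 0.9642, -0.163], [0.0, 0.0, 0.0, 1.0]]
```

View pics/scene0.png

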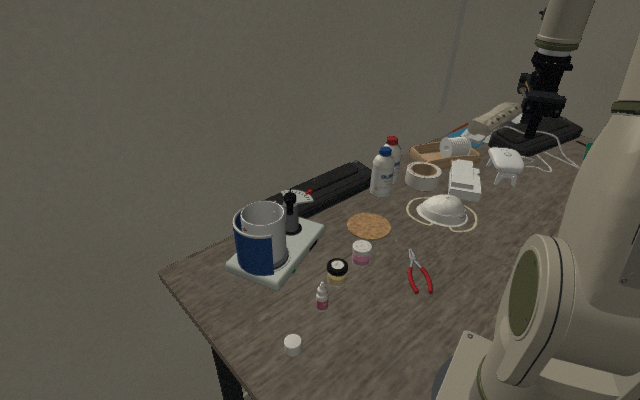

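View pics/side0.png

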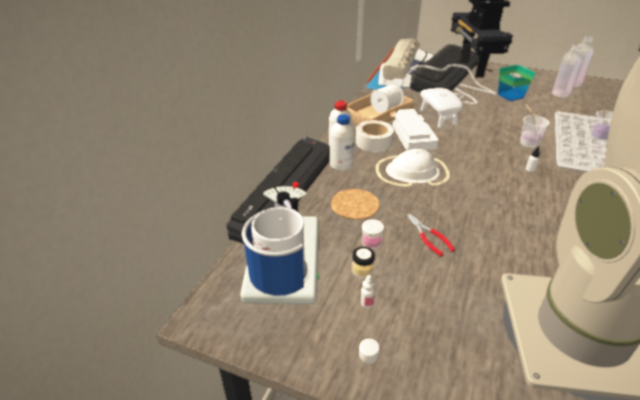

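The scene view shows the coaster at about (369,226), the mug inside the blue shield at about (262,235), and the turret at (290,210). In the side view the coaster is at (355,204) and the mug at (278,230).

```bash
cat > h.py <<'E'
import numpy as np,cv2
from scipy.spatial.transform import Rotation as R
from bench import read_state,cams
def shot(n,f=None):
    s=read_state();c=cams.camera(n);K=np.array(c['K'])
    if n=='wrist':
        M=np.array(c['mount']);T=R.from_quat(s['eef_rot']).as_matrix()
        Rc=T@M[:3,:3];p=s['ee_pos']+T@M[:3,3]
    else: Rc=R.from_quat(c['attitude']).as_matrix();p=np.array(c['xyz'])
    if f: cv2.imwrite(f'pics/{f}.png',c['img'])
    return c['img'],K,Rc,p
def ray(v,uv):
    d=np.c_[np.atleast_2d(uv).astype(float),np.ones(len(np.atleast_2d(uv)))]
    return (v[2]@np.linalg.inv(v[1])@d.T).T
def onz(v,uv,z):
    d=ray(v,uv);return v[3]+d*((z-v[3][2])/d[:,2])[:,None]
def proj(v,P):
    q=(np.atleast_2d(P)-v[3])@v[2];q=q@v[1].T;return q[:,:2]/q[:,2:]
E
python3 - <<'E'
from h import *
a=shot('scene');b=shot('side');np.set_printoptions(precision=3,suppress=True)
print('coaster',onz(a,[369,226],.005),onz(b,[355,204],.005))
print('corners',onz(b,[[243,298],[316,298],[318,218]],.032),onz(a,[[229,266],[276,287],[324,225]],.032))
print('jars',onz(a,[[338,265],[362,246],[322,285]],.047),onz(b,[[364,255],[372,227]],.047))
print('mugtop',onz(a,[264,214],.15),onz(b,[278,222],.15))
print('turret',onz(a,[290,197],.15), onz(b,[[287,197],[295,184]],.15))
E
```

```text
coaster [[ 0.407 -0.304  0.005]] [[ 0.412 -0.299  0.005]]
corners [[ 0.587  0.028  0.032]
 [ 0.46   0.012  0.032]
 [ 0.486 -0.206  0.032]] [[ 0.575  0.019  0.032]
 [ 0.456  0.011  0.032]
 [ 0.485 -0.213  0.032]]
jars [[ 0.378 -0.098  0.047]
 [ 0.365 -0.179  0.047]
 [ 0.376 -0.032  0.047]] [[ 0.382 -0.091  0.047]
 [ 0.371 -0.174  0.047]]
mugtop [[ 0.523 -0.045  0.15 ]] [[ 0.533 -0.046  0.15 ]]
turret [[ 0.517 -0.123  0.15 ]] [[ 0.531 -0.117  0.15 ]
 [ 0.523 -0.16   0.15 ]]
```

```bash
python3 -m crank '0 0 -0.23 0 1;0 0 -0.23 0 1;0 0 -0.23 0 1;0.168 -0.151 0 0 1;0.168 -0.151 0 0 1;0.168 -0.151 0 0 1;0.168 -0.151 0 0 1;0.168 -0.151 0 0 1;0.168 -0.151 0 0 1;0.168 -0.151 0 0 1'; python3 -m crank '0.168 -0.151 0 0 1;0.168 -0.151 0 0 1;0.168 -0.151 0 0 1;0.168 -0.151 0 0 1;0.168 -0.151 0 0 1;0.168 -0.151 0 0 1;0 0 0 0 1;0 0 0 0 1'
python3 - <<'E'
from h import *
v=shot('wrist','w1');print(v[1],v[3])
E
```

```text
time: 1.25
ee_pos: [0.3288, -0.3428, 0.3607]
eef_rot: [0.993, 0.122, 0.0, 0.0]
ft_force: [0.7, -0.2, 0.9]
width: 0.087
grip_force: 0.0
time: 2.05
ee_pos: [0.4802, -0.1192, 0.3604]
eef_rot: [0.992, 0.123, -0.0, -0.0]
ft_force: [-0.3, -0.1, -0.3]
width: 0.0872
grip_force: 0.0
[[321.7481963    0.         317.69863161]
 [  0.         321.7481963  203.25141315]
 [  0.           0.           1.        ]] [ 0.55073937 -0.10222736  0.52341029]
```

View pics/w1.png

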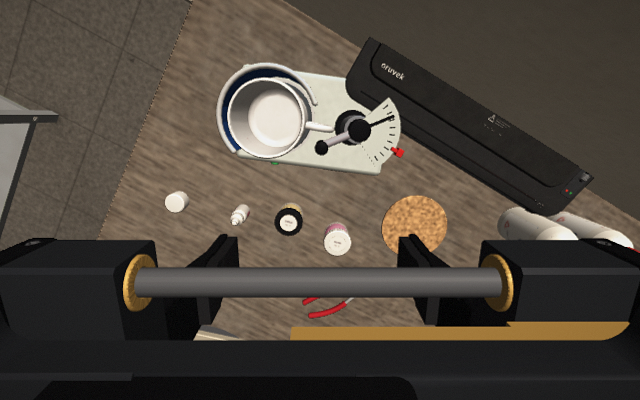

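Run:
```python
import cv2
i=cv2.imread('pics/w1.png')[55:180,205:415]
cv2.imwrite('pics/w1c.png',cv2.resize(i,None,fx=3.8,fy=3.8,interpolation=cv2.INTER_CUBIC))
```

```text
(no output)
```

View pics/w1c.png

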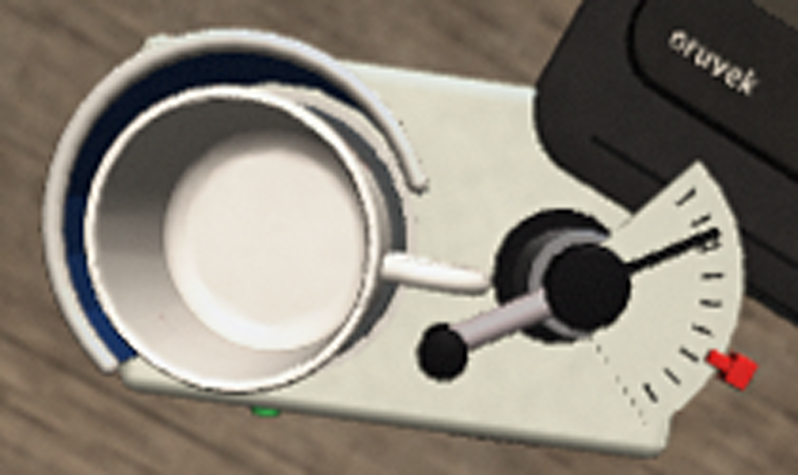

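Run:
```python
from h import *
import pickle
np.set_printoptions(precision=4,suppress=True)
T=R.from_quat([0.9925,0.1225,0,0])
img=cv2.imread('pics/w1.png')
s=read_state();M=np.array(cams.camera('wrist')['mount']);K=np.array([[321.748,0,317.699],[0,321.748,203.251],[0,0,1]])
Tm=R.from_quat(s['eef_rot']).as_matrix();v=(img,K,Tm@M[:3,:3],s['ee_pos']+Tm@M[:3,3])
pickle.dump(v,open('v1.pkl','wb'))
c=lambda *p:np.array(p)/3.8+[205,55]-[0.37,0.37]
k=onz(v,c((443,352)),.15)[0];print('knob',k)
for z in (.09,.10,.11,.115,.12):
    t,m=onz(v,c((717,234),(708,354)),z);d=t-k
    ax=k[:2]+d[:2]/np.hypot(*d[:2])*.05
    print(z,np.hypot(*d[:2]),t,m,'ax',ax,np.hypot(*(m[:2]-ax)),'ang ptr,mk',np.degrees([np.arctan2(*(t[:2]-ax)[::-1]),np.arctan2(*(m[:2]-ax)[::-1])]))
f=onz(v,c((140,388),(655,455),(340,65),(530,88),(265,411)),.032);print(f)
for i in(0,2):
    d=f[i+1]-f[i];print('edge yaw',np.degrees(np.arctan2(d[0],-d[1])))
print('mugrim',onz(v,c((236,238),(87,238),(386,238),(236,84),(236,392)),.15))
h=onz(v,c((390,266),(487,280)),.128);d=h[1]-h[0];print('handle',h,np.degrees(np.arctan2(d[1],d[0])))
# coaster by colour
hsv=cv2.cvtColor(img,cv2.COLOR_BGR2HSV);m=cv2.inRange(hsv,(8,90,120),(22,255,255));m[:190]=0;m[250:]=0;m[:,:375]=0;m[:,455:]=0
cs=max(cv2.findContours(m,0,2)[0],key=cv2.contourArea);h=cv2.convexHull(cs)[:,0];P=onz(v,h,.005);
P=P[h[:,1]<232]
A=np.c_[2*P[:,:2],np.ones(len(P))];x=np.linalg.lstsq(A,(P[:,:2]**2).sum(1),rcond=None)[0];print('coaster',x[:2],np.sqrt(x[2]+x[0]**2+x[1]**2))
print('jars',onz(v,[[288,222],[337,238]],.047))
```

```text
knob [ 0.5162 -0.1164  0.15  ]
0.09 0.10028825750500957 [ 0.5721 -0.1996  0.09  ] [ 0.5325 -0.2089  0.09  ] ax [ 0.5441 -0.1579] 0.05226602606838427 ang ptr,mk [ -56.1084 -102.7817]
0.1 0.09817361539994025 [ 0.5716 -0.1974  0.1   ] [ 0.5329 -0.2064  0.1   ] ax [ 0.5444 -0.1577] 0.05011384112234124 ang ptr,mk [ -55.631  -103.2619]
0.11 0.09606608988102454 [ 0.5711 -0.1952  0.11  ] [ 0.5333 -0.204   0.11  ] ax [ 0.5448 -0.1574] 0.04798155352815903 ang ptr,mk [ -55.1326 -103.7965]
0.115 0.09501514389076075 [ 0.5709 -0.1941  0.115 ] [ 0.5335 -0.2028  0.115 ] ax [ 0.545  -0.1573] 0.04692348750505274 ang ptr,mk [ -54.8751 -104.0864]
0.12 0.09396615979379065 [ 0.5706 -0.193   0.12  ] [ 0.5337 -0.2016  0.12  ] ax [ 0.5451 -0.1572] 0.045871168483003814 ang ptr,mk [ -54.6118 -104.3929]
[[ 0.4622 -0.006   0.032 ]
 [ 0.486  -0.2142  0.032 ]
 [ 0.5993 -0.0569  0.032 ]
 [ 0.6087 -0.1281  0.032 ]
 [ 0.4652 -0.0566  0.032 ]]
edge yaw 6.531296140758601
edge yaw 7.53524167728718
mugrim [[ 0.5337 -0.049   0.15  ]
 [ 0.5231 -0.0063  0.15  ]
 [ 0.5444 -0.0919  0.15  ]
 [ 0.5754 -0.0404  0.15  ]
 [ 0.4892 -0.0581  0.15  ]]
handle [[ 0.5361 -0.0944  0.128 ]
 [ 0.5393 -0.1251  0.128 ]] -84.0071757718655
coaster [ 0.4127 -0.3077] 0.05512662474261732
jars [[ 0.3823 -0.0978  0.047 ]
 [ 0.3749 -0.1789  0.047 ]]
```

The wrist view is clear: mug centre (267,117), handle pointing right to (333,129), knob (321,147), turret (360,130), pointer tip (394,117), marker inner end (391,148) and coaster (414,225). The lever has to turn by about 49° and end with its knob at 76° world. I'll pinch the rim on the front-right side at 222° world, clear of the handle and knob.

```bash
cat > need.py <<'E'
# need.py x y z yangle_deg : remaining move in tool axes and crank units
import sys;from h import *
x=list(map(float,sys.argv[1:]));s=read_state();T=R.from_quat(s['eef_rot']).as_matrix()
d=T.T@(np.array(x[:3])-s['ee_pos']);a=np.degrees(np.arctan2(T[1,1],T[0,1]))
print('t',s['time'],'units',(d/.2).round(4),'yaw deg',round((a-x[3]+180)%360-180,2),'q7',s['joint_positions'][6].round(2),'F',np.round(s['ft_force'],1),'w',round(s['width'],4))
E
python3 -m crank '0 0 0.1 0.0861 -0.08;0 0 0.1 0.0861 -0.08;0 0 0.1 0.0861 -0.08;0 0 0.1 0.0861 -0.08;0 0 0.1 0.0861 -0.08;0 0 0.1 0.0861 -0.08;0 0 0.1 0.0861 -0.08;0 0 0.1 0.0861 -0.08;0 0 0 0 -0.08;0 0 0 0 -0.08' 30
python3 need.py .502 -.0766 .12 -138
```

```text
time: 3.15
ee_pos: [0.4798, -0.121, 0.2011]
eef_rot: [0.914, -0.406, 0.0, 0.0]
ft_force: [-0.0, -0.1, 0.8]
width: 0.0402
grip_force: 0.0
t 3.15 units [-0.0903 -0.2315  0.4054] yaw deg 0.12 q7 -2.29 F [-0.  -0.1  0.8] w 0.0402
```

```bash
python3 -m crank '-0.045 -0.116 0 0 -0.08;-0.045 -0.116 0 0 -0.08;0 0 0 0 -0.08;0 0 0.1 0 -0.08;0 0 0.1 0 -0.08;0 0 0.1 0 -0.08;0 0 0.1 0 -0.08;0 0 0 0 -0.08;0 0 0 0 -0.08'
python3 need.py .502 -.0766 .12 -138;  python3 - <<'E'
from h import *
shot('wrist','w2')
E
```

```text
time: 4.05
ee_pos: [0.5028, -0.0764, 0.1217]
eef_rot: [0.914, -0.407, 0.0, -0.0]
ft_force: [-0.3, 0.1, 0.4]
width: 0.0402
grip_force: 0.0
t 4.05 units [-0.0019  0.0039  0.0085] yaw deg 0.02 q7 -2.45 F [-0.3  0.1  0.4] w 0.0402
```

View pics/w2.png

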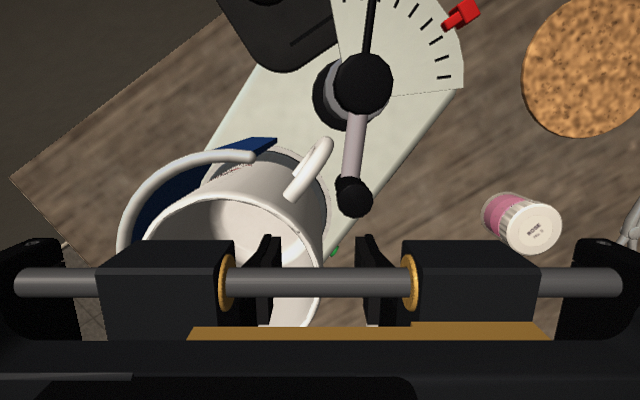

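The wall (rim at about x=320) lies between the two fingers. Closing and lifting.

```bash
python3 -m crank '0 0 0 0 -1;0 0 0 0 -1;0 0 0 0 -1;0 0 0 0 -1;0 0 0 0 -1;0 0 -0.05 0 -1;0 0 -0.15 0 -1;0 0 -0.2 0 -1;0 0 -0.2 0 -1;0 0 -0.1 0 -1' 45
python3 need.py .3815 -.3358 .25 -138
```

```text
time: 5.1
ee_pos: [0.5032, -0.0755, 0.2645]
eef_rot: [0.914, -0.407, 0.002, -0.0]
ft_force: [0.6, -0.1, -3.2]
width: 0.005
grip_force: 43.6
t 5.1 units [0.5596 1.3231 0.0719] yaw deg 0.0 q7 -2.39 F [ 0.6 -0.1 -3.2] w 0.005
```

```bash
python3 - <<'E'
from h import *
np.set_printoptions(precision=3,suppress=True)
v=shot('scene');w=shot('side')
print(onz(v,[[382,193],[394,180]],0),onz(w,[[341,167]],0))
def tri(a,b):
    d1=ray(v,a)[0];d2=ray(w,b)[0];s=np.linalg.lstsq(np.c_[d1,-d2],w[3]-v[3],rcond=None)[0];return v[3]+s[0]*d1,w[3]+s[1]*d2
print(tri([386,150],[343,119]),tri([393,140],[340,104]))
E
python3 -m crank '0.06 0.135 0 0 -1;0.09 0.21 0 0 -1;0.09 0.21 0 0 -1;0.09 0.21 0 0 -1;0.09 0.21 0 0 -1;0.09 0.21 0 0 -1;0.05 0.135 0 0 -1;0 0 0 0 -1;0 0 0 0 -1'
python3 need.py .3815 -.3358 .087 -138
```

```text
[[ 0.449 -0.473  0.   ]
 [ 0.451 -0.561  0.   ]] [[ 0.46  -0.457 -0.   ]]
(array([ 0.461, -0.49 ,  0.127]), array([ 0.461, -0.488,  0.123])) (array([ 0.477, -0.576,  0.121]), array([ 0.477, -0.576,  0.121]))
time: 6.1
ee_pos: [0.3804, -0.3353, 0.2592]
eef_rot: [0.913, -0.407, -0.001, -0.001]
ft_force: [0.6, 0.4, -2.6]
width: 0.0054
grip_force: 43.6
t 6.1 units [ 0.0076 -0.0022  0.8607] yaw deg -0.09 q7 -1.8 F [ 0.6  0.4 -2.6] w 0.0054
```

```bash
python3 -m crank '0.007 0 0.15 0 -1;0 0 0.2 0 -1;0 0 0.2 0 -1;0 0 0.15 0 -1;0 0 0.06 0 -1;0 0 0.03 0 -1;0 0 0.02 0 -1;0 0 0.02 0 -1;0 0 0.01 0 -1;0 0 0 0 -1'
python3 need.py .3815 -.3358 .087 -138
```

```text
time: 7.1
ee_pos: [0.3822, -0.3367, 0.093]
eef_rot: [0.913, -0.407, 0.0, 0.0]
ft_force: [-0.3, -0.3, -3.2]
width: 0.0053
grip_force: 43.6
t 7.1 units [-0.006  -0.0003  0.0298] yaw deg -0.03 q7 -1.85 F [-0.3 -0.3 -3.2] w 0.0053
```

```bash
python3 -m crank '0 0 0.01 0 -1;0 0 0.008 0 -1;0 0 0.006 0 -1;0 0 0.004 0 -1;0 0 0 0 -1'
python3 need.py .3815 -.3358 .087 -138
```

```text
time: 7.6
ee_pos: [0.3817, -0.3371, 0.0873]
eef_rot: [0.913, -0.407, 0.0, 0.0]
ft_force: [-2.9, -0.8, 4.2]
width: 0.0052
grip_force: 43.8
t 7.6 units [-0.0057 -0.0035  0.0015] yaw deg -0.05 q7 -1.85 F [-2.9 -0.8  4.2] w 0.0052
```

```bash
python3 -m crank '0 0 0 0 -0.08;0 0 0 0 -0.08;0 0 0 0 -0.08;0 0 -0.1 0 -0.08;0 0 -0.2 0 -0.08;0 0 -0.2 0 -0.08;0 0 -0.2 0 -0.08;0 0 0 -0.09 -0.08;0 0 0 -0.09 -0.08;0 0 0 -0.09 -0.08'
python3 -m crank '0 0 0 -0.094 -0.08;0 0 0 -0.094 -0.08;0 0 0 -0.094 -0.08;0 0 0 -0.094 -0.08;0 0 0 -0.094 -0.08;0 0 0 -0.094 -0.08;0 0 0 -0.094 -0.08;0 0 0 -0.094 -0.08;0 0 0 -0.094 -0.08;0 0 0 -0.094 -0.08'
python3 need.py .5162 -.1164 .2 10;  python3 - <<'E'
from h import *
shot('scene','s2')
E
```

```text
time: 8.6
ee_pos: [0.3825, -0.3363, 0.2273]
eef_rot: [0.979, -0.202, 0.0, 0.0]
ft_force: [-0.6, -0.3, -0.7]
width: 0.0404
grip_force: 0.0
time: 9.6
ee_pos: [0.3824, -0.3363, 0.2269]
eef_rot: [0.86, 0.509, 0.0, 0.0]
ft_force: [0.1, -0.2, 0.1]
width: 0.0397
grip_force: 0.0
t 9.6 units [1.2857 0.058  0.1351] yaw deg -38.74 q7 0.1 F [ 0.1 -0.2  0.1] w 0.0397
```

View pics/s2.png

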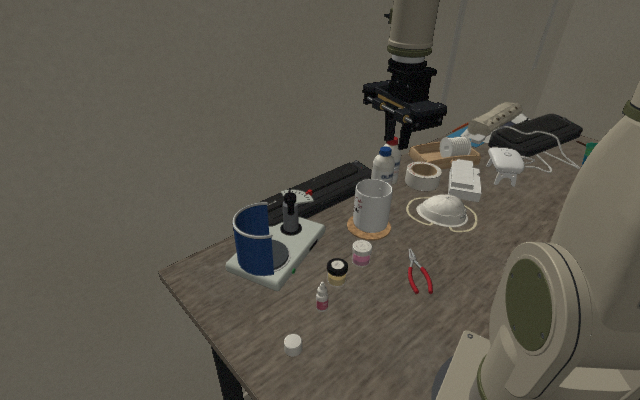

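The mug is upright on the coaster at (373,210). Next I go over the knob.

```bash
python3 -m crank '0 0 0 -0.086 -0.08;0 0 0 -0.086 -0.08;0 0 0 -0.086 -0.08;0 0 0 -0.086 -0.08;0 0 0 -0.086 -0.08;0 0 0 0 -0.08'
python3 need.py .5162 -.1164 .2 10
```

```text
time: 10.25
ee_pos: [0.3823, -0.3364, 0.2269]
eef_rot: [0.646, 0.764, 0.0, 0.0]
ft_force: [-1.0, -0.6, 0.2]
width: 0.0399
grip_force: 0.0
t 10.25 units [0.9733 0.8432 0.135 ] yaw deg -0.43 q7 0.76 F [-1.  -0.6  0.2] w 0.0399
```

```bash
python3 -m crank '0.14 0.12 0 0 -0.08;0.14 0.12 0 0 -0.08;0.14 0.12 0 0 -0.08;0.14 0.12 0 0 -0.08;0.14 0.12 0 0 -0.08;0.14 0.12 0 0 -0.08;0.13 0.12 0 0 -0.08;0 0 0 0 -0.08;0 0 0 0 -0.08'
python3 need.py .5162 -.1164 .2 10;  python3 - <<'E'
from h import *
import pickle
v=shot('wrist','w3');pickle.dump(v,open('v3.pkl','wb'))
E
```

```text
time: 11.15
ee_pos: [0.5156, -0.1166, 0.2268]
eef_rot: [0.647, 0.763, 0.0, -0.0]
ft_force: [0.6, -0.2, -0.1]
width: 0.0401
grip_force: 0.0
t 11.15 units [0.0006 0.003  0.1342] yaw deg -0.58 q7 0.21 F [ 0.6 -0.2 -0.1] w 0.0401
```

View pics/w3.png

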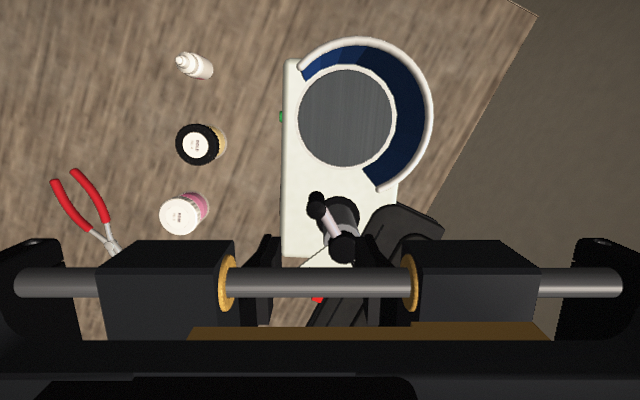

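Run:
```python
from h import *
import pickle
np.set_printoptions(precision=4,suppress=True)
v=pickle.load(open('v3.pkl','rb'))
print('plate',onz(v,[[346,117],[298,117],[394,117],[346,68],[346,167]],.04))
print('knob',onz(v,[316,197],.15),'lamp',onz(v,[281,116],.025))
f=onz(v,[[284,62],[281,254],[400,150]],.032);print(f)
# plate by mask
g=cv2.cvtColor(v[0],cv2.COLOR_BGR2HSV);m=cv2.inRange(g,(0,0,50),(180,60,150));m[:60]=0;m[175:]=0;m[:,:290]=0;m[:,400:]=0
c=max(cv2.findContours(cv2.morphologyEx(m,2,np.ones((3,3))),0,1)[0],key=cv2.contourArea);e=cv2.fitEllipse(cv2.convexHull(c));print(e,onz(v,e[0],.04))
```

```text
plate [[ 0.5337 -0.0431  0.04  ]
 [ 0.4839 -0.0514  0.04  ]
 [ 0.5834 -0.0349  0.04  ]
 [ 0.5247  0.0039  0.04  ]
 [ 0.5436 -0.095   0.04  ]]
knob [[ 0.5126 -0.1061  0.15  ]] lamp [[ 0.4646 -0.0537  0.025 ]]
[[ 0.4612  0.0002  0.032 ]
 [ 0.4869 -0.2128  0.032 ]
 [ 0.5997 -0.0679  0.032 ]]
((344.4840393066406, 117.72549438476562), (93.90664672851562, 97.38740539550781), 17.12447166442871) [[ 0.5322 -0.0441  0.04  ]]
```

Run:
```python
from h import *
import pickle
np.set_printoptions(precision=4,suppress=True)
v=pickle.load(open('v3.pkl','rb'))
print('knob',onz(v,[[317,207],[317,209]],.15), proj(v,[[.5162,-.1164,.15],[.5162,-.1164,.113],[.5446,-.1575,.12]]))
i=v[0][175:275,270:400];cv2.imwrite('pics/w3c.png',cv2.resize(i,None,fx=5,fy=5,interpolation=cv2.INTER_CUBIC))
```

```text
knob [[ 0.5146 -0.1139  0.15  ]
 [ 0.5149 -0.1155  0.15  ]] [[318.4464 210.4101]
 [318.3116 198.4512]
 [341.8027 248.7123]]
```

View pics/w3c.png

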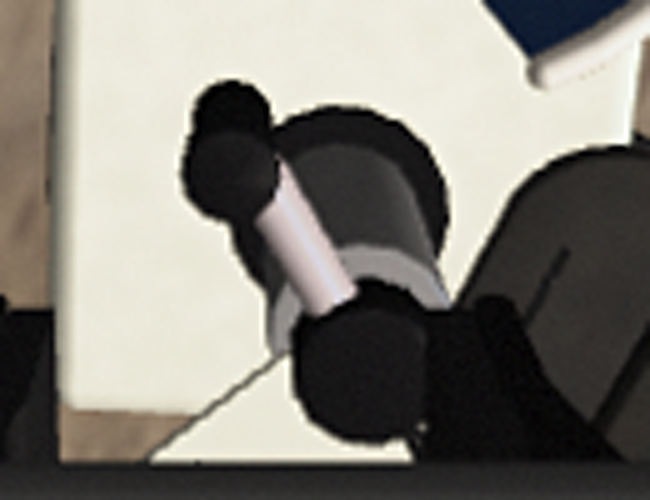

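```bash
python3 -m crank '0 0 0.15 0 -0.2;0 0 0.15 0 -0.2;0 0 0.1 0 -0.2;0 0 0.044 0 -0.2;0 0 0 0 -0.2;0 0 0 0 -1;0 0 0 0 -1;0 0 0 0 -1;0 0 0 0 -1;0 0 0 0 -1' 10
python3 need.py .5155 -.1163 .138 10
python3 - <<'E'
from h import *
T=R.from_quat(read_state()['eef_rot']).as_matrix();p=read_state()['ee_pos']
ax=np.array([.5446,-.1575]);d=p[:2]-ax;print('ang',np.degrees(np.arctan2(d[1],d[0])),np.hypot(*d))
a=np.radians(np.linspace(np.degrees(np.arctan2(d[1],d[0])),76.1,9));P=np.c_[ax[0]+.05*np.cos(a),ax[1]+.05*np.sin(a),0*a]
print((np.diff(P,axis=0)@T/.2).round(4))
E
```

```text
time: 12.2
ee_pos: [0.5155, -0.1173, 0.1388]
eef_rot: [0.646, 0.764, -0.0, 0.0]
ft_force: [-3.4, 0.2, 6.2]
width: 0.0156
grip_force: 10.0
t 12.2 units [0.0048 0.001  0.0041] yaw deg -0.43 q7 0.17 F [-3.4  0.2  6.2] w 0.0156
ang 125.92735400516321 0.04967633973162751
[[ 0.0107  0.025  -0.    ]
 [ 0.0079  0.026  -0.    ]
 [ 0.0051  0.0267  0.    ]
 [ 0.0022  0.0271  0.    ]
 [-0.0008  0.0272  0.    ]
 [-0.0037  0.0269  0.    ]
 [-0.0066  0.0263  0.    ]
 [-0.0094  0.0255  0.    ]]
```

```bash
python3 -m crank '0.011 0.025 0 0 -1;0.008 0.026 0 0 -1;0.005 0.027 0 0 -1;0.002 0.027 0 0 -1;-0.001 0.027 0 0 -1;-0.004 0.027 0 0 -1;-0.007 0.026 0 0 -1;-0.009 0.0255 0 0 -1;0 0 0 0 -1;0 0 0 0 -1'
python3 need.py .5566 -.109 .138 10
```

```text
time: 13.2
ee_pos: [0.5568, -0.1087, 0.1379]
eef_rot: [0.645, 0.764, 0.0, -0.0]
ft_force: [-0.0, 4.0, -2.4]
width: 0.0155
grip_force: 10.0
t 13.2 units [-0.0014 -0.0012 -0.0003] yaw deg -0.39 q7 0.11 F [-0.   4.  -2.4] w 0.0155
```

```bash
python3 -m crank '0 0 0 0 -0.2;0 0 0 0 -0.2;0 0 0 0 -0.2;0 0 -0.1 0 -0.08;0 0 -0.2 0 -0.08;0 0 -0.2 0 -0.08;-0.2 -0.1 0 0 -0.08;-0.2 -0.1 0 0 -0.08;-0.2 -0.1 0 0 -0.08;0 0 0 0 -0.08'
python3 - <<'E'
from h import *
import pickle
v=shot('wrist','w4');pickle.dump(v,open('v4.pkl','wb'))
p=proj(v,[[.5446,-.1575,.113]])[0];print(p)
x,y=(p-[85,60]).clip(0).astype(int);print(x,y)
cv2.imwrite('pics/w4c.png',cv2.resize(v[0][y:y+120,x:x+160],None,fx=5,fy=5,interpolation=cv2.INTER_CUBIC))
E
```

```text
time: 14.2
ee_pos: [0.5147, -0.2455, 0.2379]
eef_rot: [0.65, 0.76, -0.002, 0.001]
ft_force: [-0.0, -0.1, -0.3]
width: 0.0401
grip_force: 0.0
[368.63105806 101.71330348]
283 41
```

View pics/w4c.png

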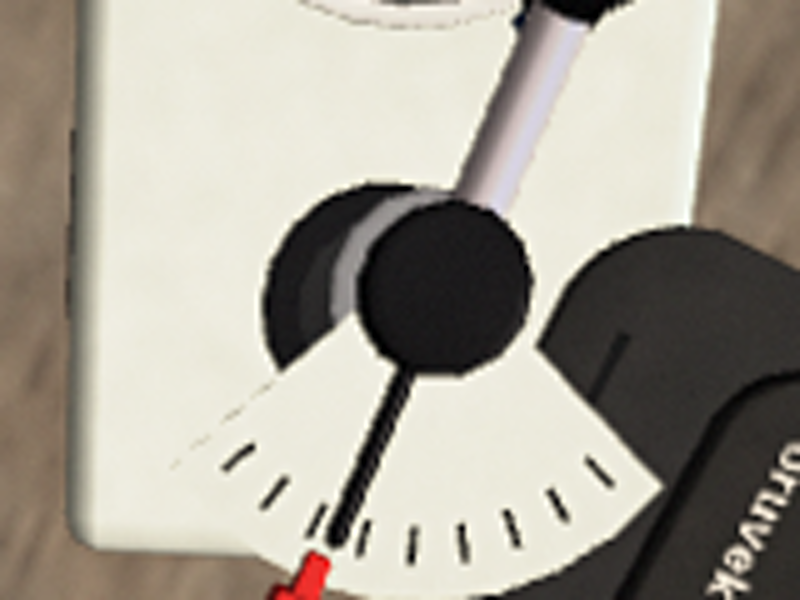

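Run:
```python
from h import *
import pickle
v=pickle.load(open('v4.pkl','rb'));np.set_printoptions(precision=4,suppress=True)
c=lambda *p:np.array(p)/5+[283,41]-[.4,.4]
for ax in ([.5446,-.1575],[.5435,-.157]):
  for z in (.11,.115):
    P=onz(v,c((338,545),(318,555),(404,380)),z)[:,:2]-ax
    print(z,P,np.hypot(*P.T),np.degrees(np.arctan2(P[:,1],P[:,0])), 'line',np.degrees(np.arctan2(*(P[0]-P[2])[::-1])))
print(proj(v,[[.5446,-.1575,.13]]), onz(v,c((445,290)),.13))
```

```text
0.11 [[-0.0077 -0.0426]
 [-0.011  -0.0449]
 [-0.0016 -0.0127]] [0.0433 0.0462 0.0128] [-100.3067 -103.7216  -97.2435] line -101.59148065481783
0.115 [[-0.0083 -0.0421]
 [-0.0115 -0.0444]
 [-0.0023 -0.0128]] [0.043  0.0459 0.013 ] [-101.1701 -104.4987 -100.1957] line -101.59148065481789
0.11 [[-0.0066 -0.0431]
 [-0.0099 -0.0454]
 [-0.0005 -0.0132]] [0.0436 0.0465 0.0132] [ -98.7669 -102.2576  -92.2315] line -101.59148065481783
0.115 [[-0.0072 -0.0426]
 [-0.0104 -0.0449]
 [-0.0012 -0.0133]] [0.0432 0.0461 0.0133] [ -99.612  -103.0194  -95.1506] line -101.59148065481789
[[371.8472 100.971 ]] [[ 0.544  -0.1558  0.13  ]]
```

Pointer tip at (338,545) in the crop and marker end at (318,555): the lever is about 3.3° short, so I re-grip it and move it 2.9 mm further.

```bash
python3 -m crank '0.2 0.1 0 0 -0.2;0.2 0.1 0 0 -0.2;0.2 0.1 0 0 -0.2;0 0 0 0 -0.2;0 0 0 0 -0.2'
python3 need.py .5568 -.1087 .138 10
```

```text
time: 14.75
ee_pos: [0.5572, -0.1072, 0.2384]
eef_rot: [0.644, 0.765, 0.0, 0.0]
ft_force: [-0.6, -0.9, -0.9]
width: 0.035
grip_force: 0.0
t 14.75 units [-0.0071 -0.0033  0.502 ] yaw deg -0.2 q7 0.15 F [-0.6 -0.9 -0.9] w 0.035
```

```bash
python3 -m crank '-0.007 -0.003 0.15 0 -0.2;0 0 0.2 0 -0.2;0 0 0.1 0 -0.2;0 0 0.05 0 -0.2;0 0 0 0 -0.2;0 0 0 0 -1;0 0 0 0 -1;0 0 0 0 -1;0 0 0 0 -1;0 0 0 0 -1' 10; python3 need.py .5595 -.1098 .138 10
```

```text
time: 15.75
ee_pos: [0.557, -0.1108, 0.139]
eef_rot: [0.646, 0.764, 0.0, 0.001]
ft_force: [0.3, -0.5, 5.3]
width: 0.0154
grip_force: 10.0
t 15.75 units [0.003  0.013  0.0052] yaw deg -0.42 q7 0.11 F [ 0.3 -0.5  5.3] w 0.0154
```

```bash
python3 -m crank '-0.003 0.007 0 0 -1;-0.003 0.0065 0 0 -1;0 0 0 0 -1;0 0 0 0 -0.2;0 0 0 0 -0.2;0 0 0 0 -0.2;0 0 -0.1 0 -0.08;0 0 -0.2 0 -0.08;0 0 -0.2 0 -0.08'
python3 -m crank '-0.2 -0.1 0 0 -0.08;-0.2 -0.1 0 0 -0.08;-0.2 -0.1 0 0 -0.08;0 0 0 0 -0.08;0 0 0 0 -0.08'
python3 - <<'E'
from h import *
import pickle
v=shot('wrist','w5');pickle.dump(v,open('v5.pkl','wb'))
p=proj(v,[[.5446,-.1575,.113]])[0];x,y=(p-[85,60]).clip(0).astype(int);print(x,y)
cv2.imwrite('pics/w5c.png',cv2.resize(v[0][y:y+120,x:x+160],None,fx=5,fy=5,interpolation=cv2.INTER_CUBIC))
E
```

```text
time: 16.65
ee_pos: [0.5587, -0.1114, 0.2387]
eef_rot: [0.646, 0.764, -0.0, -0.001]
ft_force: [-0.2, 0.3, 0.3]
width: 0.0395
grip_force: 0.0
time: 17.15
ee_pos: [0.5195, -0.2409, 0.2379]
eef_rot: [0.647, 0.763, -0.0, -0.0]
ft_force: [-0.0, -0.3, -0.0]
width: 0.0401
grip_force: 0.0
277 47
```

View pics/w5c.png

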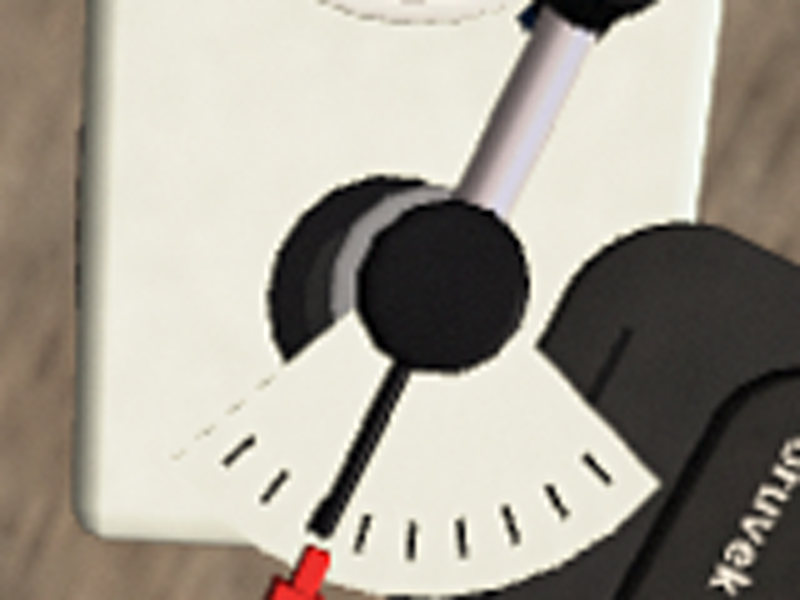

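```bash
python3 - <<'E'
from h import *
import pickle
v=pickle.load(open('v5.pkl','rb'));np.set_printoptions(precision=4,suppress=True)
c=lambda *p:np.array(p)/5+[277,47]-[.4,.4]
for ax in ([.5446,-.1575],[.5435,-.157]):
    P=onz(v,c((321,533),(319,551),(402,372)),.112)[:,:2]-ax
    print(np.hypot(*P.T),np.degrees(np.arctan2(P[:,1],P[:,0])), 'line',np.degrees(np.arctan2(*(P[0]-P[2])[::-1])))
E
python3 need.py .4403 -.3394 .24 -49
```

```text
[0.0432 0.0463 0.0123] [-104.8131 -103.5166 -100.5505] line -106.5019506441715
[0.0435 0.0465 0.0126] [-103.2422 -102.0559  -95.2236] line -106.5019506441715
t 17.2 units [-0.4269 -0.4769 -0.0103] yaw deg 58.58 q7 0.4 F [-1.  -0.5  0.2] w 0.04
```

Run:
```python
from h import *
import pickle
np.set_printoptions(precision=4,suppress=True)
L=[]
for n,o,(t,b) in(('v4',(283,41),((338,545),(404,380))),('v5',(277,47),((321,533),(402,372)))):
    v=pickle.load(open(n+'.pkl','rb'));o=np.array(o)
    t=np.array(t)/5+o-.4;b=np.array(b)/5+o-.4
    g=cv2.cvtColor(v[0],cv2.COLOR_BGR2GRAY).astype(float)
    Y,X=np.mgrid[:400,:640];d=(t-b)/np.hypot(*(t-b));s=(X-b[0])*d[0]+(Y-b[1])*d[1];w=(X-b[0])*-d[1]+(Y-b[1])*d[0]
    m=(s>3)&(s<np.hypot(*(t-b))-2)&(abs(w)<5)
    W=np.clip(170-g,0,None)*m
    P=onz(v,np.c_[X[m],Y[m]],.113)[:,:2];ww=W[m];c=(P*ww[:,None]).sum(0)/ww.sum()
    e,E=np.linalg.eigh(((P-c)*ww[:,None]).T@(P-c));u=E[:,1];u*=-np.sign(u[1])
    h=cv2.cvtColor(v[0],cv2.COLOR_BGR2HSV);r=((h[...,0]<8)|(h[...,0]>172))&(h[...,1]>150)&(h[...,2]>100)&(np.hypot(X-t[0],Y-t[1])<25)
    q=onz(v,np.c_[X[r],Y[r]],.113)[:,:2];L.append((c,u))
    rr=np.hypot(*(q-[.5446,-.1575]).T);inn=q[rr<rr.min()+.004].mean(0)
    f=lambda p:(p-c)@np.array([-u[1],u[0]])*1e3
    print('ptr dir',np.degrees(np.arctan2(u[1],u[0])),'perp offset mm: marker end',f(inn),'all',f(q.mean(0)),'n',len(q),'ax',f(np.array([.5446,-.1575])),rr.min())
(c1,u1),(c2,u2)=L;s=np.linalg.solve(np.c_[u1,-u2],c2-c1);a=c1+s[0]*u1;print('axis from lines',a,'marker ang',np.degrees(np.arctan2(*(inn-a)[::-1])))
```

```text
ptr dir -101.14171430961657 perp offset mm: marker end -1.9321952554306034 all -1.9706099612401464 n 146 ax 0.1658114678643539 0.04597121728458362
ptr dir -106.31113732927606 perp offset mm: marker end 1.6045281418439263 all 2.1146353593934837 n 145 ax -0.7291282508114338 0.0460695970064134
axis from lines [ 0.5425 -0.1672] marker ang -103.89935907862343
```

The pointer is now about 1.6 mm past the marker, so I nudge it back.

```bash
python3 -m crank '0.2 0.1 0 0 -0.2;0.2 0.1 0 0 -0.2;0.2 0.1 0 0 -0.2;0 0 0 0 -0.2;0 0 0 0 -0.2'
python3 need.py .559 -.1113 .138 10
```

```text
time: 17.7
ee_pos: [0.5597, -0.1087, 0.2382]
eef_rot: [0.644, 0.765, 0.0, -0.0]
ft_force: [0.0, 0.7, -0.1]
width: 0.035
grip_force: 0.0
t 17.7 units [-0.0125 -0.0056  0.5012] yaw deg -0.13 q7 0.15 F [ 0.   0.7 -0.1] w 0.035
```

```bash
python3 -m crank '-0.008 -0.004 0.15 0 -0.2;0 0 0.2 0 -0.2;0 0 0.1 0 -0.2;0 0 0.05 0 -0.2;0 0 0 0 -0.2;0 0 0 0 -1;0 0 0 0 -1;0 0 0 0 -1;0 0 0 0 -1;0 0 0 0 -1' 10; python3 need.py .5578 -.1103 .138 10
```

```text
time: 18.7
ee_pos: [0.5594, -0.1133, 0.1391]
eef_rot: [0.646, 0.764, 0.0, 0.001]
ft_force: [0.1, 0.3, 4.7]
width: 0.0157
grip_force: 10.0
t 18.7 units [ 0.0159 -0.0056  0.0054] yaw deg -0.42 q7 0.12 F [0.1 0.3 4.7] w 0.0157
```

```bash
python3 -m crank '0.003 -0.005 0 0 -1;0.003 -0.004 0 0 -1;0 0 0 0 -1;0 0 0 0 -0.2;0 0 0 0 -0.2;0 0 0 0 -0.2;0 0 -0.1 0 -0.08;0 0 -0.2 0 -0.08;0 0 -0.2 0 -0.08'
python3 -m crank '-0.2 -0.1 0 0 -0.08;-0.2 -0.1 0 0 -0.08;-0.2 -0.1 0 0 -0.08;0 0 0 0 -0.08;0 0 0 0 -0.08'
cat > ptr.py <<'E'
from h import *
v=shot('wrist','w6');ax=np.array([.5446,-.1575])
Y,X=np.mgrid[:400,:640];h=cv2.cvtColor(v[0],cv2.COLOR_BGR2HSV)
P=onz(v,np.c_[X.ravel(),Y.ravel()],.113)[:,:2];D=P-ax;r=np.hypot(*D.T);a=np.degrees(np.arctan2(D[:,1],D[:,0]))
H=h.reshape(-1,3).astype(int);red=((H[:,0]<8)|(H[:,0]>172))&(H[:,1]>150)&(H[:,2]>100)&(r<.065)
rm=r[red].min();inn=P[red&(r<rm+.004)].mean(0);am=np.degrees(np.arctan2(*(inn-ax)[::-1]))
k=(r>.020)&(r<.041)&(abs(a-am)<9)&~red;w=np.clip(170-H[:,2],0,None)*k
# weight out the tick marks (r>34 away from line) by one re-fit
for i in range(4):
    c=(P*w[:,None]).sum(0)/w.sum();e,E=np.linalg.eigh(((P-c)*w[:,None]).T@(P-c));u=E[:,1];u*=-np.sign(u[1])
    f=lambda p:(p-c)@np.array([-u[1],u[0]]);w=np.clip(170-H[:,2],0,None)*k*(abs(f(P))<.004)
print('marker',am,'ptr',np.degrees(np.arctan2(u[1],u[0])),'offset mm',f(inn)*1e3,'axis off',f(ax)*1e3)
E
python3 ptr.py;python3 need.py .4403 -.3394 .24 -49
```

```text
time: 19.6
ee_pos: [0.5559, -0.1122, 0.2385]
eef_rot: [0.646, 0.764, -0.0, -0.001]
ft_force: [0.7, -0.4, 0.7]
width: 0.0393
grip_force: 0.0
time: 20.1
ee_pos: [0.5168, -0.2416, 0.2376]
eef_rot: [0.647, 0.763, -0.0, -0.001]
ft_force: [1.1, 0.8, 0.1]
width: 0.04
grip_force: 0.0
marker -103.65083156529145 ptr -104.71866936526345 offset mm -0.3172189180129907 axis off -1.2122745226312974
t 20.15 units [-0.4255 -0.463  -0.0112] yaw deg 58.58 q7 0.41 F [-0.3  0.8 -1.2] w 0.04
```

The pointer is 0.3 mm from the marker line, so the lever is set. Now to re-grasp the mug.

```bash
python3 -m crank '-0.142 -0.154 0 0 -0.08;-0.142 -0.154 0 0 -0.08;-0.142 -0.155 0 0 -0.08;0 0 0 0.093 -0.08;0 0 0 0.093 -0.08;0 0 0 0.093 -0.08;0 0 0 0.093 -0.08;0 0 0 0.093 -0.08;0 0 0 0.093 -0.08;0 0 0 0.093 -0.08'
python3 -m crank '0 0 0 0 -0.08;0 0 0 0 -0.08'
python3 need.py .4405 -.3407 .085 -49
python3 - <<'E'
from h import *
shot('wrist','w7')
E
```

```text
time: 21.15
ee_pos: [0.4414, -0.3383, 0.2381]
eef_rot: [0.937, 0.349, 0.0, -0.0]
ft_force: [0.0, 1.0, 0.4]
width: 0.0402
grip_force: 0.0
time: 21.35
ee_pos: [0.4411, -0.3389, 0.2381]
eef_rot: [0.936, 0.353, 0.0, -0.0]
ft_force: [-0.6, -0.1, -0.7]
width: 0.0403
grip_force: 0.0
t 21.35 units [-0.0081  0.0048  0.7655] yaw deg 0.36 q7 -0.34 F [-0.6 -0.1 -0.7] w 0.0403
```

View pics/w7.png

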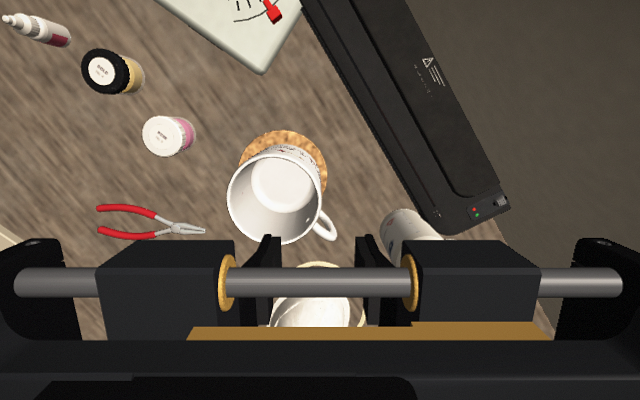

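I count 11 pictures viewed, one over the limit of 10, so I'll view no more and work from numbers only. This last view shows the mug rim centred near (274,196) and the handle end near (327,238).

```bash
cat > mug.py <<'E'
# mug from a wrist image: white blob seeded by expected centre; rim circle radius .044 fitted on plane zr
import sys;from h import *
from scipy.optimize import least_squares
v=shot('wrist');cx,cy,zr=map(float,sys.argv[1:4]);np.set_printoptions(precision=4,suppress=True)
h=cv2.cvtColor(v[0],cv2.COLOR_BGR2HSV);m=cv2.inRange(h,(0,0,110),(180,45,255))
m[243:]=0;p=proj(v,[[cx,cy,zr]])[0];print('exp px',p)
m=cv2.morphologyEx(m,3,np.ones((3,3)));n,l,st,_=cv2.connectedComponentsWithStats(m)
r=(np.hypot(*(np.mgrid[:400,:640][::-1]-p[:,None,None]))<40)&(l>0);k=np.bincount(l[r]).argmax();print('bbox',st[k])
c=max(cv2.findContours((l==k).astype(np.uint8),0,1)[0],key=cv2.contourArea)[:,0];P=onz(v,c,zr)[:,:2]
P=P[c[:,1]<241]
f=lambda x:np.hypot(*(P-x[:2]).T)-.044
x=least_squares(f,[cx,cy],loss='cauchy',f_scale=.001).x;e=f(x);print('centre',x,'inliers',(abs(e)<.0015).mean())
far=onz(v,c,zr-.019)[:,:2][0:0]
Q=onz(v,c,zr-.025)[:,:2]-x;Q=Q[(c[:,1]<=243)];rr=np.hypot(*Q.T);s=rr>rr.max()-.012;q=Q[s].mean(0)
print('farthest',rr.max(),'handle ang',np.degrees(np.arctan2(q[1],q[0])))
E
python3 mug.py .4129 -.309 .115
python3 - <<'E'
from h import *
v=shot('wrist');print(onz(v,[[274,196],[227,196],[321,200]],.115));a=onz(v,[[327,238],[333,230],[320,240]],.08);print(a,[np.degrees(np.arctan2(*(q[:2]-[.4129,-.309])[::-1])) for q in a])
E
```

```text
exp px [272.1878 197.5001]
bbox [ 226  144  111   99 7440]
centre [ 0.4128 -0.3116] inliers 0.49174917491749176
farthest 0.0751425360838266 handle ang -87.73860107037342
[[ 0.41499778 -0.30956205  0.115     ]
 [ 0.38658399 -0.27718346  0.115     ]
 [ 0.44057061 -0.34445302  0.115     ]]
[[ 0.40665033 -0.38340165  0.08      ]
 [ 0.41760626 -0.38215115  0.08      ]
 [ 0.4000101  -0.37929855  0.08      ]] [np.float64(-94.80152019195555), np.float64(-86.31888537021966), np.float64(-100.39030196974296)]
```

```bash
python3 -m crank '-0.008 0.005 0.1 0 -0.08;0 0 0.2 0 -0.08;0 0 0.2 0 -0.08;0 0 0.15 0 -0.08;0 0 0.1 0 -0.08;0 0 0 0 -0.08;0 0 0 0 -0.08'
python3 need.py .4405 -.3407 .087 -49
```

```text
time: 22.2
ee_pos: [0.4402, -0.342, 0.0888]
eef_rot: [0.937, 0.351, 0.0, 0.0]
ft_force: [1.0, -0.6, 1.3]
width: 0.0404
grip_force: 0.0
t 22.2 units [ 0.0053 -0.0037  0.009 ] yaw deg 0.05 q7 -0.39 F [ 1.  -0.6  1.3] w 0.0404
```

```bash
python3 -m crank '0 0 0 0 -1;0 0 0 0 -1;0 0 0 0 -1;0 0 0 0 -1;0 0 0 0 -1;0 0 -0.05 0 -1;0 0 -0.2 0 -1;0 0 -0.22 0 -1;0 0 -0.22 0 -1;0 0 -0.22 0 -1' 45
python3 need.py .45 -.2 .27 -139
python3 - <<'E'
from h import *
import pickle
for n in('scene','side'):pickle.dump(shot(n),open(n+'L.pkl','wb'))
E
```

```text
time: 23.2
ee_pos: [0.4396, -0.3415, 0.2725]
eef_rot: [0.937, 0.35, 0.0, 0.0]
ft_force: [0.9, -1.0, -3.4]
width: 0.0056
grip_force: 43.5
t 23.2 units [ 0.5037 -0.4998  0.0124] yaw deg 90.0 q7 -0.34 F [ 0.9 -1.  -3.4] w 0.0056
```

```bash
python3 -m crank '0 0 0 0.08 -1;0 0 0 0.09 -1;0 0 0 0.09 -1;0 0 0 0.09 -1;0 0 0 0.09 -1;0 0 0 0.09 -1;0 0 0 0.09 -1;0 0 0 0.09 -1;0 0 0 0.09 -1;0 0 0 0.09 -1'
python3 -m crank '0 0 0 0.09 -1;0 0 0 0 -1;0 0 0 0 -1';python3 need.py .5021 -.0741 .27 -138
```

```text
time: 24.3
ee_pos: [0.4395, -0.3416, 0.2697]
eef_rot: [0.941, -0.337, -0.001, -0.0]
ft_force: [-0.2, -0.3, -2.9]
width: 0.0058
grip_force: 43.5
time: 24.6
ee_pos: [0.4397, -0.3417, 0.2699]
eef_rot: [0.917, -0.398, -0.0, -0.0]
ft_force: [0.6, -0.5, -2.9]
width: 0.006
grip_force: 43.5
t 24.6 units [-7.6490e-01 -1.1412e+00 -2.0000e-04] yaw deg 1.04 q7 -1.85 F [ 0.6 -0.5 -2.9] w 0.006
```

```bash
python3 -m crank '-0.06 -0.09 0 0.006 -1;-0.11 -0.165 0 0.006 -1;-0.125 -0.186 0 0 -1;-0.125 -0.186 0 0 -1;-0.125 -0.186 0 0 -1;-0.11 -0.165 0 0 -1;-0.07 -0.104 0 0 -1;-0.04 -0.06 0 0 -1;0 0 0 0 -1;0 0 0 0 -1'
python3 need.py .5021 -.0741 .27 -138
python3 - <<'E'
from h import *
np.set_printoptions(precision=4,suppress=True)
s=read_state();b=s['ee_pos'][2]-.0838;T=R.from_quat(s['eef_rot']).as_matrix();C=s['ee_pos']-.042*T[:,1];print('base',b,'centre',C[:2])
for n in('scene','side'):
    v=shot(n,n+'H');h=cv2.cvtColor(v[0],cv2.COLOR_BGR2HSV)
    q=[]
    for a in(180,184,188):
        d=np.array([np.cos(np.radians(a)),np.sin(np.radians(a)),0]);q.append(proj(v,[[C[0],C[1],b]+d*.066+[0,0,.091]])[0])
    pc=proj(v,[[C[0],C[1],b+.11]])[0]
    print(n,'rim centre',pc,'handle top for 180,184,188',q)
E
```

```text
time: 25.6
ee_pos: [0.5077, -0.0762, 0.2701]
eef_rot: [0.913, -0.408, -0.0, 0.0]
ft_force: [-0.1, -0.4, -2.5]
width: 0.0058
grip_force: 43.5
t 25.6 units [-0.0262  0.0138  0.0003] yaw deg -0.18 q7 -2.39 F [-0.1 -0.4 -2.5] w 0.0058
base 0.18625312881739892 centre [ 0.5389 -0.0481]
scene rim centre [253.2336 144.0368] handle top for 180,184,188 [array([283.0032, 163.5115]), array([284.5289, 162.4575]), array([285.8863, 161.3693])]
side rim centre [268.5313 147.0777] handle top for 180,184,188 [array([311.7014, 160.6906]), array([312.036 , 159.0801]), array([312.1596, 157.4797])]
```

```bash
python3 -m crank '-0.013 0.007 0 0 -1;-0.013 0.007 0 0 -1;0 0 0 0 -1;0 0 0 0 -1'
python3 need.py .5021 -.0741 .1238 -138
```

```text
time: 26.1
ee_pos: [0.5022, -0.0737, 0.2702]
eef_rot: [0.912, -0.409, 0.0, 0.0]
ft_force: [0.6, -0.4, -3.5]
width: 0.0058
grip_force: 43.5
t 26.1 units [0.0009 0.0017 0.7322] yaw deg -0.3 q7 -2.39 F [ 0.6 -0.4 -3.5] w 0.0058
```

```bash
python3 -m crank '0 0 0.08 0 -1;0 0 0.16 0 -1;0 0 0.16 0 -1;0 0 0.12 0 -1;0 0 0.08 0 -1;0 0 0.04 0 -1;0 0 0.03 0 -1;0 0 0.02 0 -1;0 0 0 0 -1'
python3 need.py .5021 -.0741 .1238 -138
```

```text
time: 27.0
ee_pos: [0.5025, -0.0735, 0.1323]
eef_rot: [0.912, -0.409, 0.0, -0.0]
ft_force: [-0.6, -0.4, -3.3]
width: 0.0058
grip_force: 43.5
t 27.0 units [0.0008 0.0032 0.0425] yaw deg -0.3 q7 -2.44 F [-0.6 -0.4 -3.3] w 0.0058
```

```bash
python3 -m crank '0 0 0.015 0 -1;0 0 0.01 0 -1;0 0 0.006 0 -1;0 0 0.004 0 -1;0 0 0 0 -1'; python3 -m crank '0 0 0.004 0 -1;0 0 0 0 -1'
```

```text
time: 27.5
ee_pos: [0.5023, -0.0738, 0.1254]
eef_rot: [0.912, -0.409, 0.0, 0.0]
ft_force: [-1.6, -0.8, 1.6]
width: 0.0059
grip_force: 43.7
time: 27.7
ee_pos: [0.5021, -0.0744, 0.1249]
eef_rot: [0.912, -0.409, 0.0, 0.001]
ft_force: [-6.0, -2.7, 7.5]
width: 0.006
grip_force: 43.9
```

```bash
python3 -m crank '0 0 -0.003 0 -1;0 0 0 0 -0.08;0 0 0 0 -0.08;0 0 0 0 -0.08;0 0 -0.08 0 -0.08;0 0 -0.15 0 -0.08;0 0 -0.2 0 -0.08;0 0 -0.2 0 -0.08;0 0 -0.2 0 -0.08;0 0 -0.2 0 -0.08'
python3 -m crank '0 0 -0.12 -0.086 -0.08;0 0 0 -0.086 -0.08;0 0 0 -0.086 -0.08;0 0 0 -0.086 -0.08;0 0 0 -0.086 -0.08;0 0 0 -0.086 -0.08;0 0 0 -0.086 -0.08;0 0 0 -0.086 -0.08;0 0 0 0 -0.08'
python3 need.py .46 -.05 .36 -76
```

```text
time: 28.7
ee_pos: [0.5023, -0.0731, 0.3327]
eef_rot: [0.913, -0.409, 0.0, -0.0]
ft_force: [1.8, 0.3, -0.1]
width: 0.0402
grip_force: 0.0
time: 29.6
ee_pos: [0.5025, -0.0732, 0.355]
eef_rot: [0.993, 0.12, 0.0, -0.0]
ft_force: [0.2, 0.6, 0.1]
width: 0.04
grip_force: 0.0
t 29.6 units [-0.1787 -0.1634 -0.0252] yaw deg -0.22 q7 -1.3 F [0.2 0.6 0.1] w 0.04
```

```bash
python3 -m crank '-0.18 -0.16 0 0 -0.08;0 0 0 0 -0.08;0 0 0 0 -0.08' | head -2
cat > chk.py <<'E'
from h import *
np.set_printoptions(precision=4,suppress=True,linewidth=200)
v=shot('wrist','w8');g=cv2.cvtColor(v[0],cv2.COLOR_BGR2GRAY).astype(np.float32)
C=np.array([.5333,-.0462])
def unwrap(c,z,A,Rr):
    a,r=np.meshgrid(np.radians(A),Rr,indexing='ij');P=np.stack([c[0]+r*np.cos(a),c[1]+r*np.sin(a),0*r+z],-1).reshape(-1,3)
    p=proj(v,P).astype(np.float32);return cv2.remap(g,p[:,0].reshape(a.shape),p[:,1].reshape(a.shape),1)
A=np.arange(0,360,30);Rr=np.arange(.034,.054,.001)
print('radii',Rr[0],Rr[-1])
for a,row in zip(A,unwrap(C,.15,A,Rr)):print(a,row.astype(int))
A=np.arange(160,216,3);print('handle ang',A)
for r in(.052,.056,.06,.064,.068,.072):print(r,unwrap(C,.129,A,[r])[:,0].astype(int))
E
python3 chk.py
```

```text
time: 29.9
ee_pos: [0.4595, -0.0505, 0.3554]
radii 0.034 0.05300000000000002
0 [ 69  71  72  70  66 112 234 254 177  39  16  19  18  18  18  18  17  42  71 119]
30 [ 71  70  67  71 142 223 241 230 189  83  12  18  20  18  19  19  16  21  59 102]
60 [ 70  70  70 102 187 235 210 189 207 218 180  61  15  18  21  20  17  18  48 110]
90 [ 87  87  91 122 204 238 204 139 173 206 202 168  85  14  20  20  18  17  44 117]
120 [159 162 163 163 177 219 248 216 148 171 209 179  66  37  42  44  43  41  65 144]
150 [215 208 211 212 213 215 229 248 245 188 136 213 226 223 223 223 223 223 224 224]
180 [220 221 222 226 236 241 230 229 242 247 195 170 218 251 247 246 246 244 242 239]
210 [190 191 193 195 197 198 199 201 211 233 248 208 138 177 223 224 221 212 184 154]
240 [119 119 123 126 129 132 135 139 141 163 214 231 178 169 213 220 219 218 217 216]
270 [ 74  74  73  74  76  75  75  74  86 159 223 235 200 200 215 218 218 218 218 220]
300 [ 71  70  71  73  71  71  72  69 104 185 242 204 169 206 189 173 167 132  97 106]
330 [ 70  70  71  72  71  67  84 169 240 229 117  27  17  19  18  18  19  45  80 132]
handle ang [160 163 166 169 172 175 178 181 184 187 190 193 196 199 202 205 208 211 214]
0.052 [223 222 219 207 184 139 178 246 234 126 132 141 151 171 191 211 223 224 223]
0.056 [192 152 118  95  91  78 182 240 228  97 123 111 108 105  87  98 126 162 200]
0.06 [ 92 110 118 116 119 111 147 226 179 119 122 124 126 127 122 121 119  98  95]
0.064 [120 123 122 121 122 119 118 199 144 122 122 120 115 126 128 124 119 114 112]
0.068 [111 117 121 123 120 123 106 161 113 107 116 124 112 113 124 123 111 111 109]
0.072 [ 97  96  97 102 100 101  90 114 114 122 118 108 109 113 116 119 128 115 110]
```

The handle seems to be at about 179° against the 187° wanted. I'll fit the mug rim, the shield and the handle precisely in this same view.

```bash
cat > fit.py <<'E'
from h import *
from scipy.optimize import least_squares
np.set_printoptions(precision=4,suppress=True,linewidth=200)
v=shot('wrist');g=cv2.cvtColor(v[0],cv2.COLOR_BGR2GRAY).astype(np.float32)
C=np.array([.5325,-.047])
def pts(c,z,a,r):return np.stack([c[0]+r*np.cos(a),c[1]+r*np.sin(a),0*r+z],-1)
def samp(P):p=proj(v,P.reshape(-1,3)).astype(np.float32);return cv2.remap(g,p[:,0].reshape(P.shape[:-1]),p[:,1].reshape(P.shape[:-1]),1)
def circ(z,R0,lo,hi,A,sgn):
    c=C.copy()
    for it in range(3):
        r=np.arange(lo,hi,.0003);a,rr=np.meshgrid(np.radians(A),r,indexing='ij')
        G=np.gradient(cv2.GaussianBlur(samp(pts(c,z,a,rr)),(9,1),0),axis=1)*sgn
        k=G.argmax(1);P=pts(c,z,np.radians(A),r[k])[:,:2]
        s=least_squares(lambda x:np.hypot(*(P-x[:2]).T)-x[2],[*c,R0],loss='cauchy',f_scale=.0005);c=s.x[:2]
    return s.x,np.median(abs(s.fun))
dark=np.r_[np.arange(-75,60,3),np.arange(215,285,3)]
m,e=circ(.15,.040,.035,.0445,np.r_[np.arange(-90,70,4),np.arange(235,270,4)],1);print('mug inner rim',m,e)
for z in(.135,):
    s,e=circ(z,.055,.051,.060,np.arange(-40,125,4),1);print('shield inner',z,s,e)
c=m[:2];yv=7.
for z in(.125,.131):
  for r in(.054,.058,.062,.066):
    A=np.radians(np.arange(150,220,.5));I=samp(pts(c,z,A,np.full(A.shape,r)));w=np.clip(I-150,0,None)*(abs(np.degrees(A)-A[I[20:100].argmax()+20]*57.2958)<6);print(z,r,'handle',np.degrees((A*w).sum()/w.sum()))
h=cv2.cvtColor(v[0],cv2.COLOR_BGR2HSV);gm=cv2.inRange(h,(45,90,60),(85,255,255));y,x=np.nonzero(gm);print('lamp n',len(x),onz(v,[x.mean(),y.mean()],.02) if len(x) else '')
E
python3 fit.py
```

```text
mug inner rim [ 0.5322 -0.0489  0.0405] 0.00017928062244292747
shield inner 0.135 [ 0.534  -0.0466  0.055 ] 0.00017813693095105124
0.125 0.054 handle 179.25
0.125 0.058 handle 179.25000000000003
0.125 0.062 handle 179.75
0.125 0.066 handle 178.75
0.131 0.054 handle 179.25
0.131 0.058 handle 179.25000000000006
0.131 0.062 handle 179.75
0.131 0.066 handle 179.75
lamp n 11 [[ 0.5143 -0.3989  0.02  ]]
```

```bash
python3 -m crank '0 0 0.05 0.086 -0.08;0 0 0.05 0.086 -0.08;0 0 0.05 0.086 -0.08;0 0 0.05 0.086 -0.08;0 0 0.05 0.086 -0.08;0 0 0.05 0.086 -0.08;0 0 0.05 0.086 -0.08;0 0 0.05 0.086 -0.08;0 0 0 0 -0.08' | head -2
python3 need.py .501 -.077 .124 -138
```

```text
time: 30.9
ee_pos: [0.4597, -0.0512, 0.2737]
t 30.9 units [ 0.235  -0.0701  0.7478] yaw deg -0.52 q7 -2.38 F [ 0.3 -0.6 -0.2] w 0.0401
```

```bash
python3 -m crank '0.118 -0.035 0 -0.005 -0.08;0.117 -0.035 0 0 -0.08;0 0 0.15 0 -0.08;0 0 0.2 0 -0.08;0 0 0.2 0 -0.08;0 0 0.15 0 -0.08;0 0 0.045 0 -0.08;0 0 0 0 -0.08;0 0 0 0 -0.08' | head -2
python3 need.py .501 -.077 .124 -138
```

```text
time: 31.8
ee_pos: [0.5028, -0.0766, 0.1276]
t 31.8 units [-0.0047  0.0081  0.018 ] yaw deg 0.21 q7 -2.44 F [-0.8  0.5  0.1] w 0.0403
```

```bash
python3 -m crank '-0.004 0.007 0.014 0 -0.08;0 0 0 0 -0.08;0 0 0 0 -1;0 0 0 0 -1;0 0 0 0 -1;0 0 0 0 -1;0 0 0 0 -1' 45| head -6
python3 need.py .5067 -.0785 .134 -130.5
```

```text
time: 32.5
ee_pos: [0.5001, -0.0768, 0.1232]
eef_rot: [0.914, -0.405, 0.0, -0.0]
ft_force: [2.2, 0.7, -0.9]
width: 0.0081
grip_force: 0.5
t 32.5 units [ 0.0285 -0.0187 -0.0541] yaw deg -7.34 q7 -2.45 F [ 2.2  0.7 -0.9] w 0.0081
```

```bash
python3 -m crank '0 0 0 0 -1;0 0 0 0 -1;0 0 -0.02 0 -1;0 0 -0.03 0 -1;0 0 0 -0.04 -1;0 0 0 -0.042 -1;0 0 0 0 -1;0 0 0 0 -1'
python3 need.py .5076 -.0763 .125 -130.5
```

```text
time: 33.3
ee_pos: [0.4998, -0.0771, 0.1332]
eef_rot: [0.938, -0.347, -0.0, 0.0]
ft_force: [-0.1, 0.7, -2.7]
width: 0.006
grip_force: 43.6
t 33.3 units [ 0.027  -0.0282  0.041 ] yaw deg -0.09 q7 -2.31 F [-0.1  0.7 -2.7] w 0.006
```

```bash
python3 -m crank '0.014 -0.014 0 0 -1;0.013 -0.014 0 0 -1;0 0 0 0 -1;0 0 0.015 0 -1;0 0 0.01 0 -1;0 0 0.006 0 -1;0 0 0.004 0 -1;0 0 0 0 -1'
python3 need.py .5076 -.0763 .125 -130.5
```

```text
time: 34.1
ee_pos: [0.5077, -0.0761, 0.126]
eef_rot: [0.938, -0.346, -0.0, 0.0]
ft_force: [-1.1, -1.2, -2.9]
width: 0.0061
grip_force: 43.6
t 34.1 units [0.0004 0.001  0.0052] yaw deg 0.04 q7 -2.33 F [-1.1 -1.2 -2.9] w 0.0061
```

```bash
python3 -m crank '0 0 0.004 0 -1;0 0 0.003 0 -1;0 0 0 0 -1'; python3 -m crank '0 0 0.003 0 -1;0 0 0.003 0 -1;0 0 0 0 -1'
```

```text
time: 34.4
ee_pos: [0.5078, -0.0764, 0.1249]
eef_rot: [0.938, -0.346, 0.0, 0.0]
ft_force: [-1.0, -0.7, 0.2]
width: 0.0061
grip_force: 43.6
time: 34.7
ee_pos: [0.5077, -0.0772, 0.1243]
eef_rot: [0.938, -0.346, 0.0, 0.001]
ft_force: [-5.7, -3.8, 8.8]
width: 0.0057
grip_force: 43.9
```

Touched down gently. Next I release, retreat and re-measure; this retreat also checks the lever.

```bash
python3 -m crank '0 0 -0.003 0 -1;0 0 0 0 -0.08;0 0 0 0 -0.08;0 0 0 0 -0.08;0 0 -0.08 0 -0.08;0 0 -0.15 0 -0.08;0 0 -0.2 0 -0.08;0 0 -0.2 0 -0.08;0 0 -0.2 0 -0.08;0 0 -0.2 0 -0.08'|head -2
python3 -m crank '0 0 -0.12 -0.086 -0.08;0 0 0 -0.086 -0.08;0 0 0 -0.086 -0.08;0 0 0 -0.086 -0.08;0 0 0 -0.086 -0.08;0 0 0 -0.086 -0.08;0 0 0 -0.086 -0.08;-0.15 -0.15 0 0 -0.08;-0.04 0 0 0 -0.08;0 0 0 0 -0.08'|head -2
python3 fit.py; python3 ptr.py
```

```text
time: 35.7
ee_pos: [0.5077, -0.0756, 0.3319]
time: 36.7
ee_pos: [0.4633, -0.0557, 0.3547]
mug inner rim [ 0.5344 -0.0478  0.0406] 0.00016025232761041064
shield inner 0.135 [ 0.5339 -0.0468  0.0551] 0.00019457812099332034
0.125 0.054 handle 185.75001034977848
0.125 0.058 handle 186.25000000000003
0.125 0.062 handle 185.74999999999997
0.125 0.066 handle 186.25000000000003
0.131 0.054 handle 185.75
0.131 0.058 handle 186.25000000000003
0.131 0.062 handle 185.75
0.131 0.066 handle 186.25000000000003
lamp n 9 [[ 0.5176 -0.4206  0.02  ]]
marker -103.21356243107125 ptr -105.66146617727071 offset mm 0.4065287418931021 axis off -1.6566029593765386
```

```bash
python3 -c "
from bench import workorder;print(workorder.close_job())"
```

```text
the job is handed in; nothing more can be done
None
```

The job is handed in at about 37 s. By my last camera measurement the mug is back on the plate about 1 mm off its middle, its handle within about 1° of straight front, and the lever pointer about 0.4 mm from the marker; I viewed 11 pictures, one over the limit of 10.

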